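# Sort moulded dishes into the sample frames

### The job

Sort the four loose blue dishes on the bench by shape: slide each one flat along the bench, without lifting it, until it lies fully inside the wooden frame that has a sample of the same shape, round or hexagonal, on the post behind it. Work round the candles and the steel weight and leave them standing where they are.

Things in the scene. Friction and masses are not known exactly. Their poses are not given: they have to be found in the camera images.
- round_a: Loose round blue plastic dish (coaster), 96 mm across; recess 84 mm across. Recess 7 mm deep (its floor 5 mm above the bench) inside a rim 6 mm wide and 12 mm high; too wide to grasp across, but fingertips reach into the recess and can drag it by the rim. About 70 g. Origin: centre of the underside, z up.
- round_b: Loose round blue plastic dish (coaster), 96 mm across; recess 84 mm across. Recess 7 mm deep (its floor 5 mm above the bench) inside a rim 6 mm wide and 12 mm high; too wide to grasp across, but fingertips reach into the recess and can drag it by the rim. About 70 g. Origin: centre of the underside, z up.
- hex_a: Loose hexagonal blue plastic dish (coaster), 90 mm across flats, 104 mm across corners, a flat side faces its +x; recess 78 mm across flats. Recess 7 mm deep (its floor 5 mm above the bench) inside a rim 6 mm wide and 12 mm high; too wide to grasp across, but fingertips reach into the recess and can drag it by the rim. About 70 g. Origin: centre of the underside, z up.
- hex_b: Loose hexagonal blue plastic dish (coaster), 90 mm across flats, 104 mm across corners, a flat side faces its +x; recess 78 mm across flats. Recess 7 mm deep (its floor 5 mm above the bench) inside a rim 6 mm wide and 12 mm high; too wide to grasp across, but fingertips reach into the recess and can drag it by the rim. About 70 g. Origin: centre of the underside, z up.
- frame_left: At the left (+y) side. Three-sided wooden sorting frame fixed to the bench, no floor: walls 12 mm thick and 25 mm high; the clear space inside is 270 mm wide (along its x) and 135 mm deep (along its y). Origin: centre of that space, at bench level. +y points to the back wall (inner face at y = 67.5 mm); the open side is at y = -67.5 mm and faces the middle of the bench.
- frame_right: At the right (-y) side, turned half round. Three-sided wooden sorting frame fixed to the bench, no floor: walls 12 mm thick and 25 mm high; the clear space inside is 270 mm wide (along its x) and 135 mm deep (along its y). Origin: centre of that space, at bench level. +y points to the back wall (inner face at y = 67.5 mm); the open side is at y = -67.5 mm and faces the middle of the bench.
- sample_round: Sample: a round dish fixed flat on top of a wooden post (40 mm diameter), 46 mm high in all, behind the back wall of one of the two frames (about 150 mm from that frame's centre): it shows which shape belongs in that frame. Not to be moved. Origin: foot of the post.
- sample_hex: Sample: a hexagonal dish fixed flat on top of a wooden post (40 mm diameter), 46 mm high in all, behind the back wall of one of the two frames (about 150 mm from that frame's centre): it shows which shape belongs in that frame. Not to be moved. Origin: foot of the post.
- candle_a: Candle in amber glass, solid, 50 mm diameter, 58 mm high, about 0.28 kg, standing loose on the bench among the dishes. A bystander to leave alone. Origin: centre of the underside.
- candle_b: Candle in green glass, solid, 50 mm diameter, 58 mm high, about 0.28 kg, standing loose on the bench among the dishes. A bystander to leave alone. Origin: centre of the underside.
- candle_c: White candle, solid, 50 mm diameter, 58 mm high, about 0.28 kg, standing loose on the bench among the dishes. A bystander to leave alone. Origin: centre of the underside.
- weight: Steel mould weight with a knob, foot 50 mm diameter, 50 mm high, 0.5 kg, standing loose among the dishes. A bystander to leave alone. Origin: centre of the underside.
Mind the look-alikes: they are no part of the job. What is shaped like the round_b but orange is not meant.

How it is judged (in metres and radians):
At the end, for the whole second after the job is handed in: Both round dishes lie inside the frame with the round sample behind it and both hexagonal ones inside the other: each dish's centre lies between the side walls and at least 37.5 mm inside the frame's open side, and each lies flat on the bench (within 6 mm and 0.1 rad), at rest, not stacked (((horizontal distance between sample_round and frame_left below 0.3 m and y of round_a in the frame of frame_left between -0.03 and 0.065 m and x of round_a in the frame of frame_left between -0.13 and 0.13 m and y of round_b in the frame of frame_left between -0.03 and 0.065 m and x of round_b in the frame of frame_left between -0.13 and 0.13 m and y of hex_a in the frame of frame_right between -0.03 and 0.065 m and x of hex_a in the frame of frame_right between -0.13 and 0.13 m and y of hex_b in the frame of frame_right between -0.03 and 0.065 m and x of hex_b in the frame of frame_right between -0.13 and 0.13 m) or (horizontal distance between sample_round and frame_right below 0.3 m and y of round_a in the frame of frame_right between -0.03 and 0.065 m and x of round_a in the frame of frame_right between -0.13 and 0.13 m and y of round_b in the frame of frame_right between -0.03 and 0.065 m and x of round_b in the frame of frame_right between -0.13 and 0.13 m and y of hex_a in the frame of frame_left between -0.03 and 0.065 m and x of hex_a in the frame of frame_left between -0.13 and 0.13 m and y of hex_b in the frame of frame_left between -0.03 and 0.065 m and x of hex_b in the frame of frame_left between -0.13 and 0.13 m)) and height (world z) of each of round_a, round_b, hex_a, hex_b below 0.006 m and angle between each of round_a, round_b, hex_a, hex_b's own z axis and vertical below 0.1 rad and linear speed of each of round_a, round_b, hex_a, hex_b below 0.02 m/s); the robot touches nothing.
It fails at once if a dish is lifted off the bench (more than 20 mm) (height (world z) of any of round_a, round_b, hex_a, hex_b above 0.02 m).
It fails at once if a candle or the weight is shifted more than 25 mm or tipped (distance of any of candle_a, candle_b, candle_c, weight from where it was at the start of the episode above 0.025 m or angle between any of candle_a, candle_b, candle_c, weight's own z axis and vertical above 0.35 rad).
It also fails if it takes over 72 s, if anything falls off the work surface, if the arm or the gripper's body presses on something with over 40 N, if the wrist force passes 120 N, or if a joint passes its speed limit or range.

### The arm

A 6-joint arm with a two-finger parallel gripper is mounted at the origin on the work surface. World frame = base frame: x ahead of the robot, y to its left, z up, the work surface at z = 0. Lengths are in m, angles in degrees, forces in N, time in s.
With the tool pointing down it reaches from about 0.3 to 0.775 m from the base axis. Payload 14.6 kg.
Tool frame: the origin (TCP) lies at the very end of the fingers, on their centre line; the grasp point (between the pads) lies 19 mm behind it; z points along the fingers, y is the direction in which the jaws open and shut (so a half turn about z gives the same grasp; the last joint's range is limited). The gripper opens to 94 mm and grips with 3 to 60 N. Pads are 16 mm wide; open, the fingers measure 119 mm over their backs; the gripper's body (75 mm by 177 mm) begins 78 mm behind the grasp point.
Start: joints at [59.897, 17.183, 87.147, -0, 75.671, -3.816], TCP at [0.244, 0.493, 0.205] pointing down, gripper open.
Joint ranges: [-173.82, 173.82], [-45.26, 126.66], [13.44, 144.39], [-59.66, 239.66], [0, 175.72], [-146.38, 146.38]. Speed limits (degrees/s): [127.2, 127.2, 147.25, 180, 180, 180].

### API

Orientations are given as a 3x3 rotation matrix whose columns are the frame's x, y, z axes.
In Python, from plant import telemetry, optics, manip, spotter gives the robot as it stands.
- The arm moves only by the shell command python3 -m creep 'ROWS' [FORCE]. ROWS is JSON, a list of rows, each an object with "travel": the shift along the tool's x, y, z in m, a list of three; "roll": the turn about the tool's z in rad; "fingers": the finger opening in m, from 0 to 0.094. A call has 1 to 20 rows; each row shifts and turns the pose as measured when the row begins, along the tool's axes as they then stand; what a row does not reach is not made up. A row lasts 1/8 s, in which the tool goes at most 62.5 mm and 10.7 degrees, less where a joint would pass 70% of its speed; a pose out of reach is approached as far as the arm can. A call is refused whole if a number of a shift passes 0.0625 or a number of a turn 0.188, either way. A call with a gripper value outside its range is refused whole. The fingers move at their own pace and stop on an object; FORCE is the grip in N (left out, the last holds). Time passes only in rows, so rows that do not move let the fingers close. It gives the time, the measured TCP pose, the force and the opening at its end, in the units of the state.
- telemetry.observe(): the state, without advancing time (a new reading comes with each control period).
- optics.get_image(name): name is "side" or "top" or "wrist"; returns the picture (480x640x3 uint8, red, green, blue); there is no depth.
- optics.camera_info(name): a dict with "fx", "fy", "cx", "cy" (pixels), "pose" (4x4, takes a point from camera to world coordinates). Camera axes: x right, y down, z forward; pixel columns grow to the right and rows downward; lengths in m; the calibration is good to about 2 mm. A picture is of the moment at which its call begins: read the wrist's pose just before it. camera_info takes no time and is no camera call; for the wrist camera it gives the pose at the moment of the call.
- manip.hand_in(): hands the job in, once; it reports no verdict.
Trained networks look in the newest picture that a camera, given by its name, has taken for a name from the list of things; names that differ only in an ending like _2 or _b are one class to them, and where a whole thing is asked for, a point or a joint stands for the part that bears it (a point fixed in the world has none). Each returns a list of dicts, best first, with "confidence" (0 to 1); they miss things now and then, are a little off and sometimes report something else, mostly with a low value. They report only what shows in the picture. A call takes as long as a camera call. They do not tell look-alikes from the thing itself.
- spotter.look_for(camera, thing): "at" ([column, row] in pixels, amid what is visible of it).
- spotter.masks_of(camera, thing): "region" (480x640 bool, what is visible of it) and "at" ([column, row] in pixels, amid what is visible of it).
- spotter.tip_of(camera, thing): "at" ([column, row] in pixels: a listed point, or the origin of a listed thing).
The state is a dict: "t": time; "joint_positions": joint angles; "qvel": joint speeds; "joint_efforts": joint torques, N m; "eef_pos": TCP position; "ee_rot": TCP orientation; "ft_force": force on the tool from outside, world axes, zero at the start; "ft_torque": the same for the moment, N m; "opening": finger opening in m.
Only numpy, scipy, OpenCV 4.12 (cv2) and the standard library are available. Lean on these libraries where they do the work, as an engineer would, in place of code of your own. Each camera call takes 0.05 s, during which the arm holds its last target. There are 200 camera calls.

## Working session

There is one attempt and no reset: what is moved stays moved. The work goes in short steps, Python scripts to look and compute and a shell command to move; the robot and the scene stay as the last step left them, time stands still between calls to the robot, and variables do not carry over. Pictures are saved under pics/ and viewed, about 8 in all and at most 12, crops included, and the job is handed in when it is done.

```bash
mkdir -p pics; cat > h.py <<'E'
import numpy as np,cv2
from plant import telemetry,optics,manip,spotter
def px2w(cam,px,z):
    i=optics.camera_info(cam);P=np.array(i["pose"])
    d=P[:3,:3]@np.array([(px[0]-i["cx"])/i["fx"],(px[1]-i["cy"])/i["fy"],1]);o=P[:3,3]
    return o+d*(z-o[2])/d[2]
def save(cam,name):
    im=optics.get_image(cam);cv2.imwrite("pics/"+name,im[:,:,::-1]);return im
E
python3 - <<'E'
from h import *
s=telemetry.observe();print(s["t"],s["eef_pos"],np.round(s["ee_rot"],3).tolist())
im=save("top","top1.png");save("side","side1.png")
Z=dict(round_a=.012,hex_a=.012,frame_left=0,frame_right=0,sample_round=.046,sample_hex=.046,candle_a=0.058,candle_b=.058,candle_c=.058,weight=.05)
for n,z in Z.items():
    for d in spotter.masks_of("top",n):
        m=d["region"];c=im[m].mean(0).astype(int)
        if d["confidence"]>.2: print(n,round(d["confidence"],2),np.round(d["at"]),np.round(px2w("top",d["at"],z)[:2],3),m.sum(),c)
print(telemetry.observe()["t"])
E
```

```text
0.0 [0.24343588 0.4928971  0.20486761] [[-0.897, 0.443, -0.001], [0.443, 0.897, -0.001], [0.0, -0.001, -1.0]]
round_a 0.94 [399. 248.] [ 0.438 -0.16 ] 1238 [ 40  54 103]
round_a 0.9 [431. 310.] [ 0.289 -0.229] 1340 [130  64  33]
round_a 0.83 [285. 151.] [0.689 0.118] 1070 [ 35  52 101]
round_a 0.61 [489. 323.] [ 0.257 -0.363] 1396 [130  63  32]
round_a 0.25 [504. 209.] [ 0.531 -0.421] 1575 [104  81  54]
hex_a 0.69 [370. 150.] [ 0.69  -0.096] 1108 [ 35  57 108]
hex_a 0.56 [301. 253.] [0.429 0.077] 1222 [ 47  66 114]
frame_left 0.98 [149. 219.] [0.521 0.456] 1687 [97 77 52]
frame_right 0.69 [504. 213.] [ 0.524 -0.423] 1679 [103  81  54]
frame_right 0.44 [369. 151.] [ 0.692 -0.095] 1049 [ 35  57 109]
sample_round 0.65 [109. 228.] [0.489 0.533] 1257 [ 38  61 114]
sample_round 0.48 [301. 253.] [0.422 0.075] 1202 [ 47  66 115]
sample_hex 0.63 [544. 197.] [ 0.551 -0.505] 1319 [ 35  56 107]
candle_a 0.93 [428. 147.] [ 0.676 -0.232] 466 [91 82 71]
candle_a 0.86 [258. 252.] [0.423 0.175] 441 [119 116 105]
candle_a 0.84 [356. 252.] [ 0.421 -0.052] 426 [ 99 104  90]
candle_b 0.93 [428. 147.] [ 0.676 -0.232] 466 [91 82 71]
candle_b 0.86 [258. 252.] [0.423 0.175] 441 [119 116 105]
candle_b 0.84 [356. 252.] [ 0.421 -0.052] 426 [ 99 104  90]
candle_c 0.93 [428. 147.] [ 0.676 -0.232] 466 [91 82 71]
candle_c 0.86 [258. 252.] [0.423 0.175] 441 [119 116 105]
candle_c 0.84 [356. 252.] [ 0.421 -0.052] 426 [ 99 104  90]
weight 0.92 [333. 150.] [ 0.676 -0.003] 378 [82 78 75]
0.6
```

View pics/top1.png

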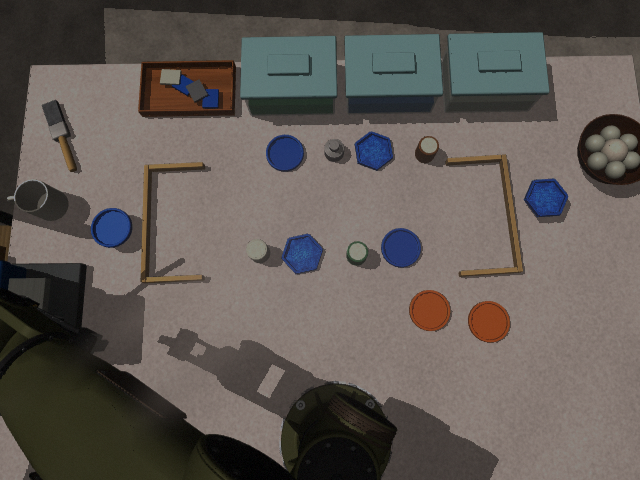

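The top view shows the round sample at (112,228), behind the left frame, and the hexagonal sample at (546,198), behind the right. Loose blue dishes are round at (285,152) and (402,248), and hexagonal at (374,151) and (303,254). The dishes at (430,310) and (489,322) are orange look-alikes to ignore.

```bash
python3 - <<'E'
from h import *
im=optics.get_image("top");hsv=cv2.cvtColor(im,cv2.COLOR_RGB2HSV)
m=cv2.inRange(hsv,(100,100,30),(130,255,255))
for c in cv2.findContours(m,0,2)[0]:
    if cv2.contourArea(c)>700:
        h=cv2.convexHull(c)[:,0,:]+0.0
        w=np.array([px2w("top",p,.012)[:2] for p in h],np.float32)
        (cx,cy),r=cv2.minEnclosingCircle(w);M=cv2.moments(w.reshape(-1,1,2));print("blue",np.round([cx,cy,r],4),np.round([M['m10']/M['m00'],M['m01']/M['m00']],4))
for n in("round_a","hex_a"):
    for d in spotter.tip_of("top",n): print(n,round(d["confidence"],2),np.round(px2w("top",d["at"],0)[:2],4))
for n in("frame_left","frame_right"):
    d=spotter.masks_of("top",n)[0];ys,xs=np.nonzero(d["region"])
    w=np.array([px2w("top",p,.025)[:2] for p in zip(xs,ys)],np.float32);print(n,cv2.minAreaRect(w),[ [round(float(v),3) for v in q] for q in cv2.boxPoints(cv2.minAreaRect(w))])
    print([np.round(px2w("top",q["at"],0)[:2],3) for q in spotter.tip_of("top",n)[:1]])
E
```

```text
blue [0.4279 0.0758 0.0502] [0.4281 0.0759]
blue [ 0.4394 -0.1634  0.0476] [ 0.4395 -0.1635]
blue [0.4983 0.5445 0.0503] [0.4983 0.5449]
blue [ 0.5593 -0.5254  0.0541] [ 0.5593 -0.5256]
blue [0.6868 0.1196 0.0478] [0.687  0.1195]
blue [ 0.6882 -0.1051  0.0501] [ 0.6891 -0.1053]
round_a 0.96 [ 0.2554 -0.3598]
round_a 0.82 [0.6956 0.1187]
round_a 0.62 [ 0.2961 -0.2273]
round_a 0.56 [ 0.4359 -0.1572]
hex_a 0.97 [0.4319 0.0805]
hex_a 0.82 [ 0.6832 -0.0964]
frame_left ((0.5085632801055908, 0.3889034688472748), (0.29819974303245544, 0.1533256620168686), 2.2184579372406006) [[0.357, 0.46], [0.363, 0.307], [0.661, 0.318], [0.655, 0.471]]
[]
frame_right ((0.5167781114578247, -0.3644888997077942), (0.2957676947116852, 0.15079791843891144), 2.8897924423217773) [[0.365, -0.297], [0.373, -0.447], [0.668, -0.432], [0.661, -0.282]]
[]
```

```bash
python3 -m creep '[{"roll":-0.184,"travel":[0,0,0]},{"roll":-0.184,"travel":[0,0,0]},{"roll":-0.091,"travel":[0,0,0],"fingers":0.044},{"roll":0,"travel":[0,0,0]}]' 5
```

```text
invalid input
```

```bash
python3 -m creep '[{"travel":[0,0,0],"roll":-0.184,"fingers":0.044},{"travel":[0,0,0],"roll":-0.184,"fingers":0.044},{"travel":[0,0,0],"roll":-0.091,"fingers":0.044},{"travel":[0,0,0],"roll":0,"fingers":0.044}]' 5
```

```text
t: 1.45
eef_pos: [0.2435, 0.4931, 0.2054]
ee_rot: [[-1.0, -0.014, -0.0], [-0.014, 1.0, 0.0], [0.0, 0.0, -1.0]]
ft_force: [-0.1, 0.8, 0.5]
opening: 0.0577
```

```bash
python3 -m creep '[{"travel":[-0.037,-0.031,0.008],"roll":0.014,"fingers":0.044},{"travel":[-0.037,-0.031,0.008],"roll":0,"fingers":0.044},{"travel":[-0.037,-0.031,0.008],"roll":0,"fingers":0.044},{"travel":[-0.037,-0.031,0.008],"roll":0,"fingers":0.044},{"travel":[-0.037,-0.031,0.008],"roll":0,"fingers":0.044},{"travel":[-0.037,-0.031,0.008],"roll":0,"fingers":0.044},{"travel":[-0.037,-0.031,0.008],"roll":0,"fingers":0.044},{"travel":[-0.037,-0.031,0.008],"roll":0,"fingers":0.044},{"travel":[-0.037,-0.031,0.008],"roll":0,"fingers":0.044},{"travel":[-0.037,-0.031,0.008],"roll":0,"fingers":0.044},{"travel":[-0.037,-0.031,0.008],"roll":0,"fingers":0.044},{"travel":[-0.037,-0.031,0.008],"roll":0,"fingers":0.044},{"travel":[0,0,0],"roll":0,"fingers":0.044}]' 5
```

```text
t: 3.08
eef_pos: [0.696, 0.1027, 0.1057]
ee_rot: [[-0.999, 0.035, 0.001], [0.035, 0.999, 0.002], [-0.001, 0.002, -1.0]]
ft_force: [-0.9, 1.0, -0.7]
opening: 0.0443
```

```bash
python3 -m creep '[{"travel":[0.009,0.017,0.02],"roll":-0.035,"fingers":0.044},{"travel":[0,0,0.01],"roll":0,"fingers":0.044},{"travel":[0,0,0],"roll":0,"fingers":0.044}]' 5
python3 - <<'E'
from h import *
im=save("wrist","w1.png");print(telemetry.observe()["eef_pos"])
hsv=cv2.cvtColor(im,cv2.COLOR_RGB2HSV);m=cv2.inRange(hsv,(100,100,30),(130,255,255))
for c in cv2.findContours(m,0,2)[0]:
    if cv2.contourArea(c)>2000:
        w=np.array([px2w("wrist",p,.012)[:2] for p in cv2.convexHull(c)[:,0,:]+0.0],np.float32)
        print(cv2.minEnclosingCircle(w),cv2.boundingRect(c))
E
```

```text
t: 3.45
eef_pos: [0.687, 0.1211, 0.0756]
ee_rot: [[-1.0, 0.004, 0.001], [0.004, 1.0, 0.002], [-0.001, 0.002, -1.0]]
ft_force: [0.2, 0.1, 0.9]
opening: 0.044
[0.68726118 0.12114514 0.07612735]
((0.6932841539382935, -0.0834316685795784), 0.04510314017534256) (0, 198, 60, 131)
((0.6871628761291504, 0.119676873087883), 0.04761982336640358) (244, 183, 145, 140)
```

View pics/w1.png

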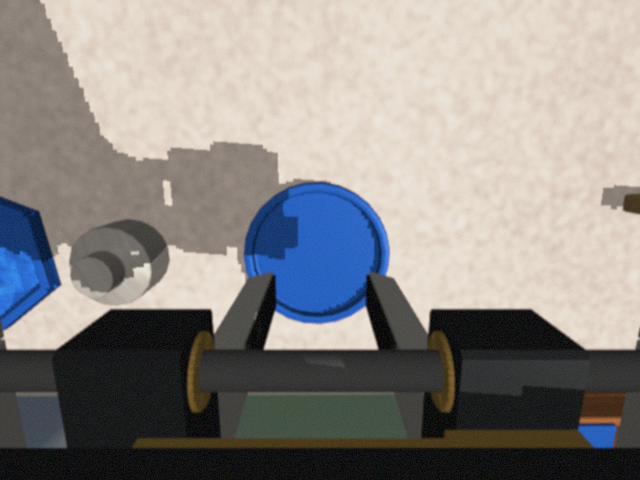

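The wrist view shows the round dish centred at about (317,253), with the fingers above it. Its position agrees with the top camera to within 1 mm, so I'm lowering into the recess and spreading the fingers against the rim.

```bash
python3 -m creep '[{"travel":[0,-0.0015,0.03],"roll":0,"fingers":0.044},{"travel":[0,0,0.025],"roll":0,"fingers":0.044},{"travel":[0,0,0.008],"roll":0,"fingers":0.044},{"travel":[0,0,0.001],"roll":0,"fingers":0.044},{"travel":[0,0,0],"roll":0,"fingers":0.044}]' 5
```

```text
t: 4.12
eef_pos: [0.6903, 0.1197, 0.0167]
ee_rot: [[-1.0, 0.006, 0.01], [0.006, 1.0, 0.004], [-0.01, 0.004, -1.0]]
ft_force: [0.4, -0.5, 0.5]
opening: 0.044
```

```bash
python3 -m creep '[{"travel":[0.003,0,0.006],"roll":0,"fingers":0.044},{"travel":[0,0,0.002],"roll":0,"fingers":0.044},{"travel":[0,0,0],"roll":0,"fingers":0.044}]' 5
```

```text
t: 4.5
eef_pos: [0.6878, 0.1198, 0.0098]
ee_rot: [[-1.0, 0.007, 0.012], [0.007, 1.0, 0.004], [-0.012, 0.004, -1.0]]
ft_force: [-0.4, -0.9, -1.0]
opening: 0.044
```

```bash
python3 -m creep '[{"travel":[0,0,0.002],"roll":0,"fingers":0.07},{"travel":[0,0,0],"roll":0,"fingers":0.07},{"travel":[0.02,0,0],"roll":0,"fingers":0.07},{"travel":[0.025,0.005,0],"roll":0,"fingers":0.07},{"travel":[0.025,0.01,0],"roll":0,"fingers":0.07},{"travel":[0.02,0.015,0],"roll":0,"fingers":0.07},{"travel":[0.01,0.02,0],"roll":0,"fingers":0.07},{"travel":[0.0,0.025,0],"roll":0,"fingers":0.07},{"travel":[0.0,0.025,0],"roll":0,"fingers":0.07},{"travel":[0,0,0],"roll":0,"fingers":0.07}]' 5
```

```text
t: 5.75
eef_pos: [0.5891, 0.2247, 0.0099]
ee_rot: [[-1.0, 0.007, 0.021], [0.007, 1.0, 0.005], [-0.021, 0.005, -1.0]]
ft_force: [-0.8, 1.5, 2.4]
opening: 0.0697
```

```bash
cat >> h.py <<'E'
def blobs(cam):
    im=optics.get_image(cam);hsv=cv2.cvtColor(im,cv2.COLOR_RGB2HSV);m=cv2.inRange(hsv,(100,100,30),(130,255,255))
    for c in cv2.findContours(m,0,2)[0]:
        if cv2.contourArea(c)>300:
            w=np.array([px2w(cam,p,.012)[:2] for p in cv2.convexHull(c)[:,0,:]+0.0],np.float32)
            e=cv2.minEnclosingCircle(w);print(cam,np.round(e[0],4),round(e[1],4),cv2.boundingRect(c))
    return im
E
python3 - <<'E'
from h import *
im=blobs("wrist");blobs("top");cv2.imwrite("pics/w2.png",im[:,:,::-1])
E
```

```text
wrist [0.5928 0.2245] 0.0477 (227, 202, 187, 149)
wrist [0.4686 0.1069] 0.0138 (0, 0, 57, 33)
top [0.4275 0.076 ] 0.0504 (282, 234, 41, 40)
top [ 0.4396 -0.1632] 0.0478 (381, 228, 40, 39)
top [0.4986 0.5439] 0.0506 (91, 208, 40, 39)
top [ 0.5593 -0.5254] 0.0541 (524, 179, 44, 38)
top [ 0.6882 -0.1051] 0.0501 (355, 132, 38, 38)
```

View pics/w2.png

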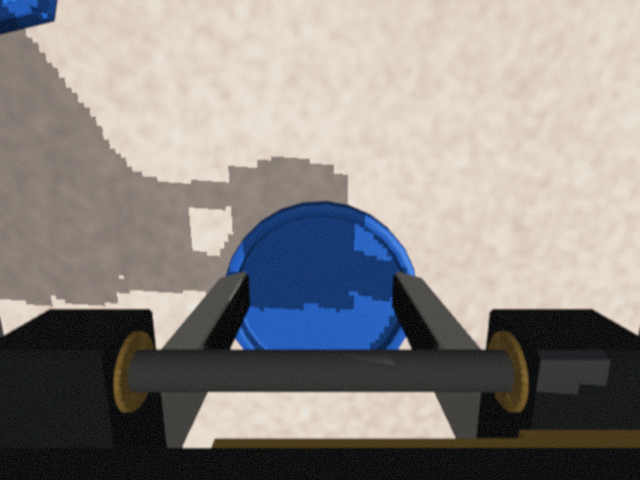

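The dish came along centred between the fingers, so I'm continuing into the frame.

```bash
python3 -m creep '[{"travel":[0.005,0.02,0.001],"roll":0,"fingers":0.07},{"travel":[0.005,0.028,0],"roll":0,"fingers":0.07},{"travel":[0.003,0.028,0],"roll":0,"fingers":0.07},{"travel":[0,0.028,0],"roll":0,"fingers":0.07},{"travel":[0,0.028,0],"roll":0,"fingers":0.07},{"travel":[0,0.02,0],"roll":0,"fingers":0.07},{"travel":[0,0.006,0],"roll":0,"fingers":0.07},{"travel":[0,0,0],"roll":0,"fingers":0.07}]' 5
```

```text
t: 6.85
eef_pos: [0.5815, 0.377, 0.01]
ee_rot: [[-1.0, 0.019, 0.022], [0.019, 1.0, 0.001], [-0.022, 0.001, -1.0]]
ft_force: [-0.6, 3.0, 2.5]
opening: 0.0695
```

```bash
python3 -m creep '[{"travel":[0.003,0.012,0],"roll":0,"fingers":0.07},{"travel":[0,0,0],"roll":0,"fingers":0.05},{"travel":[0,0,0],"roll":0,"fingers":0.044},{"travel":[0,0,-0.03],"roll":-0.015,"fingers":0.044},{"travel":[0,0,-0.045],"roll":0,"fingers":0.044},{"travel":[0,-0.02,-0.015],"roll":0,"fingers":0.044},{"travel":[-0.005,-0.05,0],"roll":0,"fingers":0.044},{"travel":[-0.01,-0.05,0],"roll":0,"fingers":0.044},{"travel":[-0.01,-0.05,0],"roll":0,"fingers":0.044},{"travel":[-0.015,-0.05,0],"roll":0,"fingers":0.044},{"travel":[-0.015,-0.05,0],"roll":0,"fingers":0.044},{"travel":[-0.015,-0.05,0],"roll":0,"fingers":0.044},{"travel":[-0.015,-0.05,0],"roll":0,"fingers":0.044},{"travel":[-0.01,-0.05,0],"roll":0,"fingers":0.044},{"travel":[-0.008,-0.04,0],"roll":0,"fingers":0.044},{"travel":[0,-0.015,0],"roll":0,"fingers":0.044},{"travel":[0,0,0],"roll":0,"fingers":0.044}]' 5
python3 - <<'E'
from h import *
blobs("top");blobs("wrist")
E
```

```text
t: 8.98
eef_pos: [0.6775, -0.1046, 0.1018]
ee_rot: [[-1.0, 0.005, 0.017], [0.005, 1.0, -0.001], [-0.017, -0.0, -1.0]]
ft_force: [-0.5, 0.6, 1.0]
opening: 0.0437
top [0.4979 0.5451] 0.05 (91, 208, 40, 39)
top [ 0.5593 -0.5254] 0.0541 (524, 179, 44, 38)
top [0.5822 0.3893] 0.0481 (157, 175, 38, 38)
wrist [ 0.6886 -0.1046] 0.0507 (251, 190, 129, 134)
```

```bash
python3 -m creep '[{"travel":[-0.009,0,0.03],"roll":-0.005,"fingers":0.044},{"travel":[0,0,0.03],"roll":0,"fingers":0.044},{"travel":[0,0,0.02],"roll":0,"fingers":0.044},{"travel":[0,0,0],"roll":0,"fingers":0.044}]' 5
```

```text
t: 9.57
eef_pos: [0.6889, -0.0973, 0.0214]
ee_rot: [[-1.0, -0.008, 0.019], [-0.008, 1.0, -0.0], [-0.019, -0.0, -1.0]]
ft_force: [0.2, -0.0, 0.5]
opening: 0.0439
```

```bash
python3 -m creep '[{"travel":[0,-0.007,0.005],"roll":0,"fingers":0.044},{"travel":[0,0,0.006],"roll":0,"fingers":0.044},{"travel":[0,0,0.001],"roll":0,"fingers":0.044},{"travel":[0,0,0],"roll":0,"fingers":0.044}]' 5
```

```text
t: 10.07
eef_pos: [0.6905, -0.1047, 0.0118]
ee_rot: [[-1.0, -0.008, 0.023], [-0.008, 1.0, -0.001], [-0.023, -0.001, -1.0]]
ft_force: [0.9, 0.2, 1.0]
opening: 0.0438
```

```bash
python3 -m creep '[{"travel":[0,0,0.004],"roll":0,"fingers":0.044},{"travel":[0,0,0],"roll":0,"fingers":0.07},{"travel":[0,0,0],"roll":0,"fingers":0.07},{"travel":[0,0,0],"roll":0,"fingers":0.07},{"travel":[0.02,0,0],"roll":0,"fingers":0.07},{"travel":[0.028,0,0],"roll":0,"fingers":0.07},{"travel":[0.028,0,0],"roll":0,"fingers":0.07},{"travel":[0.025,-0.005,0],"roll":0,"fingers":0.07},{"travel":[0.015,-0.01,0],"roll":0,"fingers":0.07},{"travel":[0,0,0],"roll":0,"fingers":0.07}]' 5
python3 - <<'E'
from h import *
blobs("wrist")
E
```

```text
t: 11.32
eef_pos: [0.576, -0.1212, 0.0094]
ee_rot: [[-0.999, -0.008, 0.036], [-0.008, 1.0, -0.003], [-0.036, -0.004, -0.999]]
ft_force: [-0.7, -0.2, 1.6]
opening: 0.0678
wrist [ 0.573  -0.1207] 0.0503 (222, 181, 191, 170)
wrist [ 0.4522 -0.163 ] 0.0457 (101, 0, 230, 98)
```

```bash
python3 -m creep '[{"travel":[0,-0.02,0],"roll":0,"fingers":0.07},{"travel":[0,-0.028,0],"roll":0,"fingers":0.07},{"travel":[0,-0.028,0],"roll":0,"fingers":0.07},{"travel":[-0.002,-0.028,0],"roll":0,"fingers":0.07},{"travel":[-0.002,-0.028,0],"roll":0,"fingers":0.07},{"travel":[-0.002,-0.028,0],"roll":0,"fingers":0.07},{"travel":[-0.002,-0.028,0],"roll":0,"fingers":0.07},{"travel":[0,-0.028,0],"roll":0,"fingers":0.07},{"travel":[0,-0.018,0],"roll":0,"fingers":0.07},{"travel":[0,-0.008,0],"roll":0,"fingers":0.07},{"travel":[0,0,0],"roll":0,"fingers":0.07}]' 5
python3 - <<'E'
from h import *
blobs("wrist")
E
```

```text
t: 12.75
eef_pos: [0.5916, -0.3754, 0.0099]
ee_rot: [[-0.999, -0.01, 0.039], [-0.01, 1.0, -0.003], [-0.039, -0.003, -0.999]]
ft_force: [-3.4, -0.9, 5.2]
opening: 0.069
wrist [ 0.5881 -0.3749] 0.0503 (223, 181, 190, 170)
wrist [ 0.5571 -0.519 ] 0.0563 (0, 91, 106, 237)
```

```bash
python3 -m creep '[{"travel":[0,0.009,0],"roll":0,"fingers":0.07},{"travel":[0,0,0],"roll":0,"fingers":0.05},{"travel":[0,0,0],"roll":0,"fingers":0.044},{"travel":[0,0,-0.03],"roll":0,"fingers":0.044},{"travel":[0,0,-0.04],"roll":0,"fingers":0.044},{"travel":[0.02,0.02,-0.015],"roll":0,"fingers":0.044},{"travel":[0.03,0.045,0],"roll":0,"fingers":0.044},{"travel":[0.03,0.045,0],"roll":0,"fingers":0.044},{"travel":[0.03,0.045,0],"roll":0,"fingers":0.044},{"travel":[0.025,0.035,0],"roll":0,"fingers":0.044},{"travel":[0.01,0.015,0],"roll":0,"fingers":0.044},{"travel":[0,0,0],"roll":0,"fingers":0.044}]' 5
python3 - <<'E'
from h import *
blobs("wrist");blobs("top")
E
```

```text
t: 14.3
eef_pos: [0.4343, -0.1521, 0.0885]
ee_rot: [[-0.999, -0.014, 0.034], [-0.014, 1.0, 0.002], [-0.034, 0.001, -0.999]]
ft_force: [1.0, 0.7, 0.3]
opening: 0.044
wrist [ 0.5767 -0.3656] 0.0314 (15, 391, 53, 59)
wrist [ 0.4392 -0.1641] 0.0477 (233, 184, 138, 134)
wrist [0.4314 0.0536] 0.0469 (568, 178, 72, 130)
top [0.4276 0.076 ] 0.0503 (282, 234, 41, 40)
top [0.4979 0.545 ] 0.0501 (91, 208, 40, 40)
top [ 0.5593 -0.5254] 0.0541 (524, 179, 44, 38)
top [0.5822 0.3893] 0.0481 (157, 175, 38, 38)
top [ 0.5902 -0.3617] 0.0517 (459, 167, 40, 40)
```

```bash
python3 -m creep '[{"travel":[-0.003,-0.012,0.025],"roll":0.014,"fingers":0.044},{"travel":[0,0,0.025],"roll":0,"fingers":0.044},{"travel":[0,0,0.015],"roll":0,"fingers":0.044},{"travel":[0,0,0],"roll":0,"fingers":0.044}]' 5
```

```text
t: 14.9
eef_pos: [0.4427, -0.1681, 0.0217]
ee_rot: [[-0.999, 0.003, 0.036], [0.003, 1.0, 0.001], [-0.036, 0.001, -0.999]]
ft_force: [0.0, -0.3, -0.3]
opening: 0.044
```

```bash
python3 -m creep '[{"travel":[0.004,0.004,0.006],"roll":0,"fingers":0.044},{"travel":[0,0,0.005],"roll":0,"fingers":0.044},{"travel":[0,0,0.003],"roll":0,"fingers":0.044},{"travel":[0,0,0.001],"roll":0,"fingers":0.044},{"travel":[0,0,0],"roll":0,"fingers":0.07},{"travel":[0,0,0],"roll":0,"fingers":0.07},{"travel":[0,0,0],"roll":0,"fingers":0.07}]' 5
```

```text
t: 15.78
eef_pos: [0.4404, -0.1645, 0.0077]
ee_rot: [[-0.999, 0.003, 0.039], [0.003, 1.0, -0.001], [-0.039, -0.001, -0.999]]
ft_force: [-0.5, -0.3, 1.4]
opening: 0.0682
```

```bash
python3 -m creep '[{"travel":[-0.02,0,0.001],"roll":0,"fingers":0.07},{"travel":[-0.028,0,0.001],"roll":0,"fingers":0.07},{"travel":[-0.028,0,0.001],"roll":0,"fingers":0.07},{"travel":[-0.02,0,0.001],"roll":0,"fingers":0.07},{"travel":[-0.01,0.01,0],"roll":0,"fingers":0.07},{"travel":[0,0,0],"roll":0,"fingers":0.07}]' 5
python3 - <<'E'
from h import *
blobs("wrist")
E
```

```text
t: 16.52
eef_pos: [0.5489, -0.1543, 0.0087]
ee_rot: [[-0.999, 0.003, 0.038], [0.003, 1.0, -0.001], [-0.038, -0.001, -0.999]]
ft_force: [1.0, 1.8, 2.8]
opening: 0.0696
wrist [ 0.5462 -0.1535] 0.0476 (224, 190, 194, 161)
```

```bash
python3 -m creep '[{"travel":[0,0.02,0],"roll":0,"fingers":0.07},{"travel":[0,0.03,0],"roll":0,"fingers":0.07},{"travel":[0,0.03,0],"roll":0,"fingers":0.07},{"travel":[0,0.03,0],"roll":0,"fingers":0.07},{"travel":[0,0.03,0],"roll":0,"fingers":0.07},{"travel":[0,0.03,0],"roll":0,"fingers":0.07},{"travel":[0,0.02,0],"roll":0,"fingers":0.07},{"travel":[0,0,0],"roll":0,"fingers":0.07}]' 5
python3 - <<'E'
from h import *
blobs("wrist")
E
```

```text
t: 17.58
eef_pos: [0.5436, 0.0467, 0.0088]
ee_rot: [[-0.999, 0.004, 0.036], [0.004, 1.0, -0.001], [-0.036, -0.001, -0.999]]
ft_force: [0.3, 0.4, 0.0]
opening: 0.0698
wrist [0.5414 0.047 ] 0.0476 (224, 190, 194, 161)
wrist [0.4298 0.075 ] 0.0504 (268, 0, 248, 151)
```

```bash
python3 -m creep '[{"travel":[0,0.02,0],"roll":0,"fingers":0.07},{"travel":[0,0.03,0],"roll":0,"fingers":0.07},{"travel":[0,0.03,0],"roll":0,"fingers":0.07},{"travel":[0,0.03,0],"roll":0,"fingers":0.07},{"travel":[0.005,0.03,0],"roll":0,"fingers":0.07},{"travel":[0.016,0.026,-0.0005],"roll":0,"fingers":0.07},{"travel":[0.018,0.026,-0.0005],"roll":0,"fingers":0.07},{"travel":[0.018,0.026,-0.0005],"roll":0,"fingers":0.07},{"travel":[0.016,0.026,-0.0005],"roll":0,"fingers":0.07},{"travel":[0.01,0.026,0],"roll":0,"fingers":0.07},{"travel":[0.005,0.026,0],"roll":0,"fingers":0.07},{"travel":[0,0.015,0],"roll":0,"fingers":0.07},{"travel":[0,0,0],"roll":0,"fingers":0.07}]' 5
python3 - <<'E'
from h import *
blobs("wrist")
E
```

```text
t: 19.25
eef_pos: [0.4586, 0.3552, 0.0087]
ee_rot: [[-0.999, 0.018, 0.04], [0.017, 1.0, -0.004], [-0.04, -0.004, -0.999]]
ft_force: [0.0, 2.3, 2.3]
opening: 0.0701
wrist [0.5422 0.3874] 0.0326 (322, 413, 122, 26)
wrist [0.4563 0.3558] 0.0476 (224, 190, 195, 161)
```

```bash
python3 -m creep '[{"travel":[0.006,0.02,0],"roll":0,"fingers":0.07},{"travel":[0.003,0.012,0],"roll":0,"fingers":0.07},{"travel":[0,0,0],"roll":0,"fingers":0.05},{"travel":[0,0,0],"roll":0,"fingers":0.044},{"travel":[0,0,-0.03],"roll":-0.018,"fingers":0.044},{"travel":[0,0,-0.04],"roll":0,"fingers":0.044},{"travel":[0,-0.02,-0.015],"roll":0,"fingers":0.044},{"travel":[0.005,-0.05,0],"roll":0,"fingers":0.044},{"travel":[0.005,-0.05,0],"roll":0,"fingers":0.044},{"travel":[0.005,-0.05,0],"roll":0,"fingers":0.044},{"travel":[0.004,-0.05,0],"roll":0,"fingers":0.044},{"travel":[0.004,-0.05,0],"roll":0,"fingers":0.044},{"travel":[0,-0.03,0],"roll":0,"fingers":0.044},{"travel":[0,-0.012,0],"roll":0,"fingers":0.044},{"travel":[0,0,0],"roll":0,"fingers":0.044}]' 5
python3 - <<'E'
from h import *
blobs("wrist");im=blobs("top");cv2.imwrite("pics/top2.png",im[:,:,::-1])
E
```

```text
t: 21.18
eef_pos: [0.4208, 0.0588, 0.0948]
ee_rot: [[-0.999, 0.007, 0.035], [0.007, 1.0, -0.008], [-0.035, -0.008, -0.999]]
ft_force: [0.0, 0.2, 0.2]
opening: 0.0438
wrist [0.4267 0.076 ] 0.0506 (275, 184, 142, 134)
top [0.4494 0.3864] 0.0477 (155, 227, 39, 39)
top [0.4986 0.5439] 0.0506 (91, 208, 40, 40)
top [ 0.5593 -0.5254] 0.0541 (524, 179, 44, 38)
top [0.5822 0.3893] 0.0481 (157, 175, 38, 38)
top [ 0.5902 -0.3617] 0.0517 (459, 167, 40, 40)
```

View pics/top2.png

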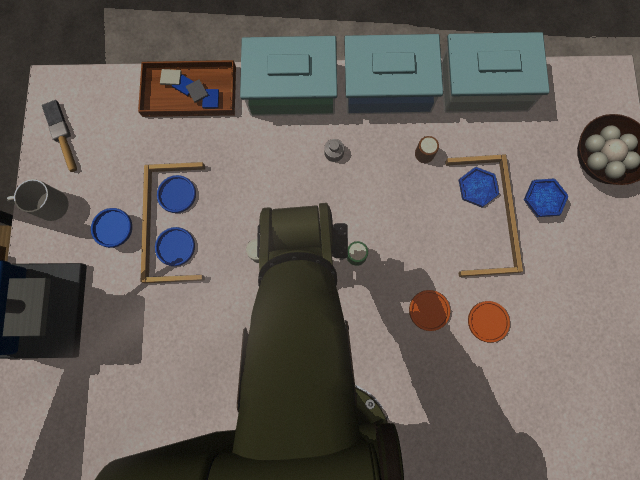

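Both round dishes sit in the left frame, at (177,194) and (175,246). One hexagon is in the right frame at (479,187), and the bystanders in view are undisturbed. The last hexagon, hex 2, is at (0.427, 0.076).

```bash
python3 -m creep '[{"travel":[-0.003,0.017,0.025],"roll":-0.007,"fingers":0.044},{"travel":[0,0,0.028],"roll":0,"fingers":0.044},{"travel":[0,0,0.018],"roll":0,"fingers":0.044},{"travel":[0,0,0],"roll":0,"fingers":0.044}]' 5
```

```text
t: 21.78
eef_pos: [0.427, 0.0807, 0.0219]
ee_rot: [[-0.999, -0.007, 0.036], [-0.007, 1.0, -0.008], [-0.036, -0.008, -0.999]]
ft_force: [-0.5, -0.0, 0.4]
opening: 0.0442
```

```bash
python3 -m creep '[{"travel":[0,-0.005,0.006],"roll":0,"fingers":0.044},{"travel":[0,0,0.005],"roll":0,"fingers":0.044},{"travel":[0,0,0.003],"roll":0,"fingers":0.044},{"travel":[0,0,0.001],"roll":0,"fingers":0.044},{"travel":[0,0,0],"roll":0,"fingers":0.07},{"travel":[0,0,0],"roll":0,"fingers":0.07},{"travel":[0,0,0],"roll":0,"fingers":0.07},{"travel":[-0.02,0,0.001],"roll":0,"fingers":0.07},{"travel":[-0.028,0,0.001],"roll":0,"fingers":0.07},{"travel":[-0.028,0,0.001],"roll":0,"fingers":0.07},{"travel":[-0.028,0,0.001],"roll":0,"fingers":0.07},{"travel":[-0.01,-0.01,0],"roll":0,"fingers":0.07},{"travel":[0,0,0],"roll":0,"fingers":0.07}]' 5
python3 - <<'E'
from h import *
blobs("wrist")
E
```

```text
t: 23.4
eef_pos: [0.5453, 0.0663, 0.0092]
ee_rot: [[-0.999, -0.008, 0.039], [-0.008, 1.0, -0.007], [-0.039, -0.008, -0.999]]
ft_force: [1.4, -1.7, 2.6]
opening: 0.068
wrist [0.5399 0.0693] 0.0495 (229, 187, 196, 164)
```

```bash
python3 -m creep '[{"travel":[0,-0.02,0],"roll":0,"fingers":0.07},{"travel":[0,-0.03,0],"roll":0,"fingers":0.07},{"travel":[0,-0.03,0],"roll":0,"fingers":0.07},{"travel":[0,-0.03,0],"roll":0,"fingers":0.07},{"travel":[0,-0.03,0],"roll":0,"fingers":0.07},{"travel":[0,-0.03,0],"roll":0,"fingers":0.07},{"travel":[0,-0.03,0],"roll":0,"fingers":0.07},{"travel":[0,-0.02,0],"roll":0,"fingers":0.07},{"travel":[0,0,0],"roll":0,"fingers":0.07}]' 5
python3 - <<'E'
from h import *
blobs("wrist")
E
```

```text
t: 24.58
eef_pos: [0.5392, -0.1568, 0.0107]
ee_rot: [[-0.999, -0.009, 0.034], [-0.01, 1.0, -0.005], [-0.034, -0.005, -0.999]]
ft_force: [-0.3, -1.1, 1.4]
opening: 0.0695
wrist [ 0.5345 -0.1536] 0.0499 (230, 187, 194, 164)
```

```bash
python3 -m creep '[{"travel":[0.005,-0.01,0.002],"roll":0,"fingers":0.07},{"travel":[0.016,-0.024,0.0005],"roll":0,"fingers":0.07},{"travel":[0.018,-0.026,-0.0005],"roll":0,"fingers":0.07},{"travel":[0.018,-0.026,-0.0005],"roll":0,"fingers":0.07},{"travel":[0.015,-0.028,-0.0005],"roll":0,"fingers":0.07},{"travel":[0.008,-0.028,0],"roll":0,"fingers":0.07},{"travel":[0,-0.028,0],"roll":0,"fingers":0.07},{"travel":[0,-0.02,0],"roll":0,"fingers":0.07},{"travel":[0,-0.01,0],"roll":0,"fingers":0.07},{"travel":[0,0,0],"roll":0,"fingers":0.07}]' 5
python3 - <<'E'
from h import *
blobs("wrist")
E
```

```text
t: 25.88
eef_pos: [0.4646, -0.3539, 0.0105]
ee_rot: [[-0.999, -0.022, 0.042], [-0.023, 1.0, -0.003], [-0.042, -0.004, -0.999]]
ft_force: [-0.1, -1.1, 1.1]
opening: 0.07
wrist [ 0.55   -0.3609] 0.0355 (237, 406, 131, 33)
wrist [ 0.4606 -0.3517] 0.0491 (228, 192, 194, 159)
```

```bash
python3 -m creep '[{"travel":[0.003,-0.012,0],"roll":0,"fingers":0.07},{"travel":[0,-0.003,0],"roll":0,"fingers":0.07},{"travel":[0,0,0],"roll":0,"fingers":0.05},{"travel":[0,0,0],"roll":0,"fingers":0.044},{"travel":[0,0,-0.03],"roll":0,"fingers":0.044},{"travel":[0,0,-0.05],"roll":0,"fingers":0.044},{"travel":[0,0,-0.05],"roll":0,"fingers":0.044},{"travel":[0.05,0.03,-0.03],"roll":0,"fingers":0.044},{"travel":[0.05,0.03,0],"roll":0,"fingers":0.044},{"travel":[0.03,0.03,0],"roll":0,"fingers":0.044},{"travel":[0,0,0],"roll":0,"fingers":0.044}]' 5
python3 - <<'E'
from h import *
im=blobs("top");cv2.imwrite("pics/top3.png",im[:,:,::-1])
for n,z in dict(candle_a=.058,weight=.05).items():
    for d in spotter.masks_of("top",n):
        if d["confidence"]>.5: print(n,np.round(px2w("top",d["at"],z)[:2],3))
d=spotter.masks_of("top","frame_right")[0];ys,xs=np.nonzero(d["region"])
w=np.array([px2w("top",p,.025)[:2] for p in zip(xs,ys)],np.float32);print(d["confidence"],np.round(cv2.boxPoints(cv2.minAreaRect(w)),3).tolist())
E
```

```text
t: 27.3
eef_pos: [0.3224, -0.2792, 0.1669]
ee_rot: [[-0.999, -0.025, 0.04], [-0.025, 1.0, -0.003], [-0.04, -0.004, -0.999]]
ft_force: [0.3, 0.5, 0.4]
opening: 0.044
top [0.4494 0.3864] 0.0478 (155, 227, 39, 39)
top [ 0.4628 -0.3653] 0.0516 (463, 217, 42, 40)
top [0.4986 0.5439] 0.0506 (91, 208, 41, 40)
top [ 0.5593 -0.5254] 0.0541 (524, 179, 44, 38)
top [0.5822 0.3893] 0.0481 (157, 175, 38, 38)
top [ 0.5902 -0.3617] 0.0517 (459, 167, 40, 40)
candle_a [ 0.419 -0.056]
candle_a [0.481 0.52 ]
candle_a [ 0.677 -0.227]
candle_a [0.427 0.177]
weight [ 0.67  -0.002]
0.92 [[0.45399999618530273, -0.2939999997615814], [0.46299999952316284, -0.4429999887943268], [0.6690000295639038, -0.4300000071525574], [0.6600000262260437, -0.28200000524520874]]
```

View pics/top3.png

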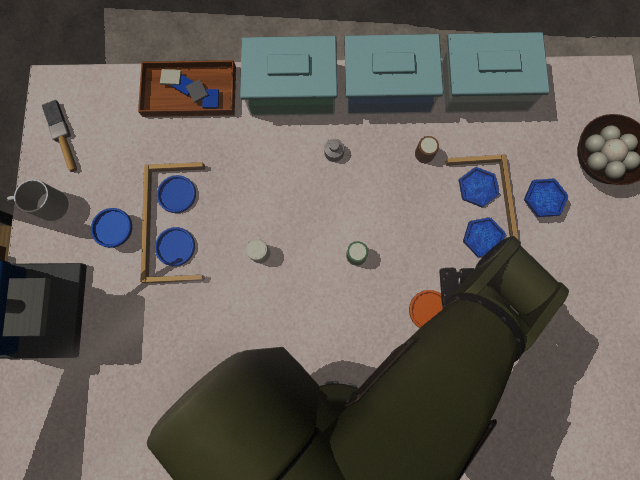

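The final top view shows both rounds in the left frame at (177,194) and (175,246), and both hexagons in the right frame at (479,187) and (484,237). The candles and weight stand where they were.

```bash
python3 -c "
from plant import manip;print(manip.hand_in())"
```

```text
the job is handed in; nothing more can be done
None
```

The job is handed in: both round dishes are in the left frame and both hexagonal ones in the right. I slid each along the bench with the fingertips spread inside its rim, finishing 27.3 s into the run (the limit is 72 s). No verdict was reported.

- **Dishes:** the last top picture put the rounds at (0.582, 0.389) and (0.449, 0.386), and the hexagons at (0.590, -0.362) and (0.463, -0.365). All four are more than 30 mm inside the depth limit, judged from frame positions measured in the top pictures. I did not measure height or tilt, but the dishes showed full-size outlines in the pictures.
- **Candles and weight:** they are where they started, to within about 6 mm of detector scatter.
- **Robot:** the gripper was clear of everything, about 0.17 m above the bench. The highest wrist force I read was about 6 N; I only saw the value at the end of each move.
- **Checks that disagreed:**
  - The detector's final outline of the right frame was cut short because the arm hid part of it; the visible walls matched the first measurement.
  - The candle detector once mistook the round sample for a candle.
  - The tool tilted by about 2° over the run, with no visible effect.

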